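Find the rocking tap-hole cap and press it home

ROBOT

A 6-joint arm with a two-finger parallel gripper is mounted at the origin on the work surface. World frame = base frame: x ahead of the robot, y to its left, z up, the work surface at z = 0. Lengths are in mm, angles in rad, forces in N, time in s.
With the tool pointing down it reaches from about 350 to 975 mm from the base axis. Payload 7.1 kg.
Tool frame: the origin (TCP) lies midway between the tips of the shut fingers; the grasp point (between the pads) lies 19 mm behind it; z points along the fingers, x is the direction in which the jaws open and shut, and the axes are right-handed (so a half turn about z gives the same grasp; the last joint's range is limited). The gripper opens to 88 mm and grips with 3 to 60 N. Pads are 20 mm wide; open, the fingers measure 115 mm over their backs; the gripper's body (75 mm by 178 mm) begins 61 mm behind the grasp point.
Start: joints at [1.181, 0.423, 1.63, -0, 1.089, -0.019], TCP at [226.443, 582.519, 222.675] pointing down, gripper open.
Joint ranges: [-3, 3], [-0.9, 2.11], [0.09, 2.58], [-1.31, 4.45], [0.11, 2.69], [-2.54, 2.54]. Speed limits (rad/s): [2.39, 2.39, 3.01, 3.14, 3.14, 3.14].

INTERFACE

Orientations are given as a rotation vector (axis times angle).
In Python, from workcell import telemetry, imaging, ticket gives the robot as it stands.
- The arm moves only by the tool jog_arm, never from a script. Its arguments are lists of equal length, an entry for each row: "travel": the shift along the world's x, y, z in units of 400 mm (1.0 is 400 mm), a list of three; "dr": the turn, a rotation vector about the world's x, y, z in units of 90 degrees (1.0 is 90 degrees), a list of three. In form: {"travel": [[tx, ty, tz], ...], "dr": [[wx, wy, wz], ...]}. A call has exactly 10 rows; each row is the pose to reach, as a shift and turn from the pose measured when the call began; what a row does not reach only later rows make up. A row lasts 1/10 s, in which the tool goes at most 50 mm and 8.59 degrees, less where a joint would pass 70% of its speed; a pose out of reach is approached as far as the arm can. A call with a number of a shift or a turn outside -1 to 1 is refused whole. A call with a gripper value outside its range is refused whole. "hand" is the opening, from -1 (shut) to 1 (fully open), set as the call begins (left out, the last holds). The fingers move at their own pace and stop on an object; the grip force is fixed at half the most. Time passes only in rows, so rows that repeat a pose let the fingers close, or fill a call up. It gives the time, the measured TCP pose, the force and the opening at its end, in the units of the state.
- telemetry.get_obs(): the state, without advancing time (a new reading comes with each control period).
- imaging.get_image(name): name is "side" or "top"; returns a dict with "pixels" (420x560x3 uint8, red, green, blue), "range_z" (420x560 float32, mm along the optical axis (not along the pixel's ray), 0 where there is no reading), "fx", "fy", "cx", "cy" (pixels), "extrinsics" (4x4, takes a point from world to camera coordinates). Camera axes: x right, y down, z forward; pixel columns grow to the right and rows downward; lengths in mm; the calibration is good to about 2 mm. A picture is of the moment at which its call begins.
- ticket.close_job(): hands the job in, once; it reports no verdict.
The state is a dict: "t": time; "qpos": joint angles; "qvel": joint speeds; "joint_torque": joint torques, N m; "ee_pos": TCP position; "orientation": TCP orientation; "ft_force": force on the tool from outside, world axes, zero at the start; "moment": the same for the moment, N m; "width": finger opening in mm.
Only numpy, scipy, OpenCV 4.12 (cv2) and the standard library are available. Lean on these libraries where they do the work, as an engineer would, in place of code of your own. Each camera call takes 0.05 s, during which the arm holds its last target. There are 200 camera calls.

TASK

One of the four steel caps on the tap ledge beside the sink has not gone home in its hole. Press down on the rims of the caps, one after another, until you find the one that rocks, then push that cap straight down at its middle until it is fully home and level. Only touch and press, do not pull or lift any cap, and leave the soap, flask, mug and spanner where they are.

Things in the scene. Friction and masses are not known exactly. Their poses are not given: they have to be found in the camera images.
- cap_a_top (a point): Centre of the flat top of a cap, 23.5 mm above the counter at the start; z along the cap's axis. Round steel cap, 60 mm diameter, 7 mm thick, on a black rubber plug in a fixed steel ring (72 mm outside, 4 mm high). The four differ only in how much rubber shows, so height does not tell which is loose; it can be any of them.
- cap_b_top (a point): Centre of the flat top of a cap, 25.0 mm above the counter at the start; z along the cap's axis. Cap like cap_a. A sound cap stands firm wherever pressed. The loose one rocks about its middle, any way, up to 0.14 rad (rim dips 3 to 4 mm) under 1 to 3 N near the rim, and springs level when let go.
- cap_c_top (a point): Centre of the flat top of a cap, 26.5 mm above the counter at the start; z along the cap's axis. Cap like cap_a. The loose cap's middle stays up until pushed with about 9 N; it then slides straight down 5 mm against that steady friction, meets a firm stop and stays there without rocking. 12 to 20 N drives it home.
- cap_d_top (a point): Centre of the flat top of a cap, 28.0 mm above the counter at the start; z along the cap's axis. Cap like cap_a. The caps' left-to-right order in the row changes from start to start, and so does which of them is loose.
- ledge: Dark grey tap ledge, a fixed plate 100 mm (its x) by 440 mm (its y), 6 mm thick, lying on the counter; origin at the centre of its underside. The four caps stand in one row along its y, about 100 mm apart, within 5 mm of its middle line.
- soap: Bystander, loose: green soap bottle with white cap, 60 mm across, 150 mm tall; origin at the centre of its underside.
- flask: Bystander, loose: blue drinking flask with black cap, 66 mm across, 170 mm tall; origin at the centre of its underside.
- mug: Bystander, loose: white mug, 80 mm across, 85 mm tall, handle on its +y side; origin at the centre of its underside.
- spanner: Bystander, loose: steel spanner lying flat on the counter along its own x, 180 mm long, 38 mm wide, 8 mm thick; origin at the centre of its underside.
Not all that is in view belongs to the job. Leave any green or orange look-alike of the part that bears cap_a_top alone.

How it is judged:
By the outcome, as a careful person would: the job done as asked, in the order asked, and still so for the second after the job is handed in, with the robot touching nothing.
It also fails if it takes over 42 s, if anything falls off the work surface, if the arm or the gripper's body presses on something with over 40 N, if the wrist force passes 120 N, or if a joint passes its speed limit or range.

## Working session

There is one attempt and no reset: what is moved stays moved. The work goes in short steps, Python scripts to look and compute and a tool call to move; the robot and the scene stay as the last step left them, time stands still between calls to the robot, and variables do not carry over. Pictures are saved under pics/ and viewed, about 8 in all and at most 12, crops included, and the job is handed in when it is done.

Besides the shell and the picture viewer there is one more tool, called after "Request:" as a command line: name --argument value ..., lists and objects as JSON in quotes. jog_arm: Moves the arm, as the interface text tells. Its arguments: {"type":"object","properties":{"travel":{"type":"array"},"dr":{"type":"array"},"hand":{"type":"number"}},"required":["travel","dr"]}

```bash
mkdir -p pics
cat > h.py <<'E'
import numpy as np,cv2
from workcell import telemetry,imaging,ticket
def pts(im):
    z=im["range_z"];v,u=np.indices(z.shape)
    P=np.stack([(u-im["cx"])*z/im["fx"],(v-im["cy"])*z/im["fy"],z],-1)
    T=np.linalg.inv(im["extrinsics"]);return P@T[:3,:3].T+T[:3,3]
def ray(im,u,v,h):
    T=np.linalg.inv(im["extrinsics"]);d=T[:3,:3]@[(u-im["cx"])/im["fx"],(v-im["cy"])/im["fy"],1];o=T[:3,3]
    return o+d*(h-o[2])/d[2]
E
python3 - <<'E'
from h import *
for n in("top","side"):
    im=imaging.get_image(n);np.savez("pics/%s0.npz"%n,**im);cv2.imwrite("pics/%s0.png"%n,im["pixels"][:,:,::-1])
    print(n,np.linalg.inv(im["extrinsics"]).round(2).tolist(),im["fx"])
o=telemetry.get_obs();print(o)
E
```

```text
top [[0.01, -0.97, 0.25, 251.27], [-1.0, -0.01, -0.0, 28.63], [0.01, -0.25, -0.97, 1251.85], [0.0, 0.0, 0.0, 1.0]] 465.0174193231922
side [[0.91, -0.22, 0.36, 34.4], [-0.42, -0.44, 0.79, -1102.45], [-0.02, -0.87, -0.5, 750.1], [0.0, 0.0, 0.0, 1.0]] 536.0743179223808
{'t': 0.1, 'qpos': array([ 1.18102515e+00,  4.23748847e-01,  1.63057291e+00, -2.25384857e-05,
        1.08858510e+00, -1.90009920e-02]), 'qvel': array([ 0.00058126, -0.00218617, -0.00094915,  0.00036019,  0.00139296,
        0.0001627 ]), 'joint_torque': array([-3.37123693e-04, -5.45612991e+01, -2.74322945e+01,  6.45460607e-02,
        1.88240747e-02, -1.92910306e-05]), 'ee_pos': array([226.25979279, 582.09671995, 222.00512453]), 'orientation': array([ 2.59222635e+00,  1.77350712e+00, -1.70799576e-03]), 'ft_force': array([0.00510035, 0.28854202, 0.07610805]), 'moment': array([ 0.01438594,  0.00059255, -0.0034036 ]), 'width': 87.83524234768144}
```

View pics/top0.png

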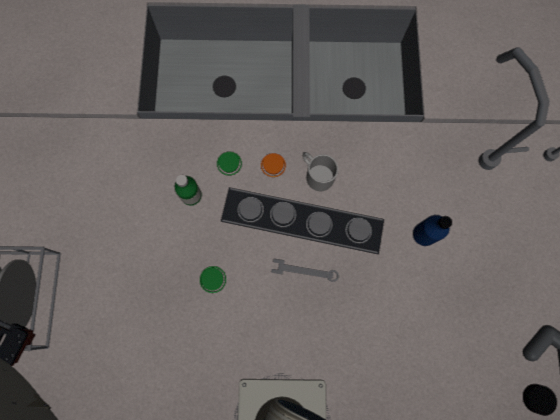

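View pics/side0.png

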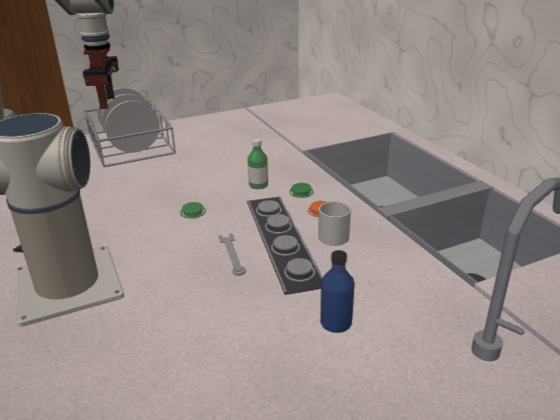

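The top view shows the ledge with four grey caps at about (250,209), (283,214), (319,224) and (358,230). The soap is at (187,190), the mug at (320,172), the flask at (432,230) and the spanner at (305,270). The green and orange look-alikes stand apart from the ledge. The side view agrees with this.

Run:
```python
from h import *
im=dict(np.load("pics/top0.npz"));W=pts(im);px=im["pixels"]
g=px.max(-1).astype(int)
m=(W[...,2]>15)&(W[...,2]<40)
reg=np.zeros_like(m);reg[185:255,220:390]=1
m2=(m&reg).astype(np.uint8)
print("counter z",np.median(W[300:340,100:200,2]))
n,l,s,c=cv2.connectedComponentsWithStats(m2)
for i in range(1,n):
    if s[i,4]>40:
        k=l==i;z=np.median(W[k][:,2]);print(c[i].round(1),s[i].tolist(),z.round(1),ray(im,*c[i],25.7).round(1),W[k].mean(0).round(1))
for (u,v) in [(250,209),(283,214),(319,224),(358,230)]: print(g[v,u-18:u+19].tolist(),W[v,u-18:u+19:3,2].round(0).tolist())
cv2.imwrite("pics/crop.png",cv2.resize(px[180:260,210:400,::-1],None,fx=4,fy=4,interpolation=cv2.INTER_CUBIC)*2)
# bystander ranges
for n,(u0,u1,v0,v1) in dict(mug=(300,340,148,195),soap=(170,205,170,210),flask=(408,455,210,250)).items():
    q=W[v0:v1,u0:u1].reshape(-1,3);q=q[q[:,2]>30];print(n,q.min(0).round(),q.max(0).round())
```

```text
counter z -0.4539533136339742
[319.4 187.2] [310, 185, 21, 5, 46] 27.0 [608.9 -96.8  25.7] [608.5 -96.7  26.9]
[249.5 208. ] [239, 197, 22, 22, 367] 22.8 [547.8  93.6  25.7] [548.5  93.7  22.9]
[282.3 212.6] [272, 202, 22, 22, 375] 27.3 [536.1   4.5  25.7] [535.8   4.5  27.4]
[318.8 222.8] [308, 212, 22, 22, 374] 24.6 [509.  -93.9  25.7] [509.4 -94.   24.5]
[358.6 228.8] [348, 218, 22, 22, 380] 25.9 [ 494.  -200.9   25.7] [ 494.  -200.8   25.9]
[36, 35, 34, 32, 37, 61, 70, 68, 79, 84, 84, 82, 84, 83, 81, 83, 84, 84, 84, 84, 84, 85, 84, 83, 83, 85, 81, 81, 74, 53, 67, 63, 32, 35, 33, 34, 34] [5.0, 2.0, 8.0, 23.0, 24.0, 22.0, 20.0, 22.0, 26.0, 25.0, 13.0, 2.0, 13.0]
[35, 33, 33, 29, 40, 66, 67, 63, 79, 85, 82, 84, 83, 83, 83, 81, 81, 84, 86, 84, 83, 84, 84, 83, 83, 83, 83, 82, 74, 70, 73, 55, 35, 32, 35, 33, 32] [5.0, 10.0, 4.0, 28.0, 29.0, 27.0, 25.0, 28.0, 27.0, 24.0, 7.0, 9.0, 5.0]
[36, 32, 34, 31, 37, 74, 74, 53, 73, 84, 82, 84, 83, 83, 81, 84, 84, 83, 85, 81, 82, 84, 82, 84, 81, 85, 82, 83, 81, 72, 72, 62, 34, 34, 33, 32, 31] [9.0, 5.0, 1.0, 24.0, 23.0, 21.0, 25.0, 25.0, 23.0, 28.0, 8.0, 1.0, 4.0]
[33, 33, 34, 33, 34, 64, 65, 44, 45, 71, 82, 80, 82, 82, 82, 79, 81, 83, 81, 82, 83, 84, 84, 83, 83, 84, 83, 84, 82, 83, 85, 70, 44, 31, 33, 32, 29] [3.0, 5.0, 7.0, 27.0, 24.0, 25.0, 28.0, 26.0, 24.0, 27.0, 13.0, 3.0, 3.0]
mug [ 251. -139.   30.] [ 699.   29. 1252.]
soap [251.  29.  30.] [ 615.  288. 1252.]
flask [ 251. -410.   30.] [ 517.   29. 1252.]
```

View pics/crop.png

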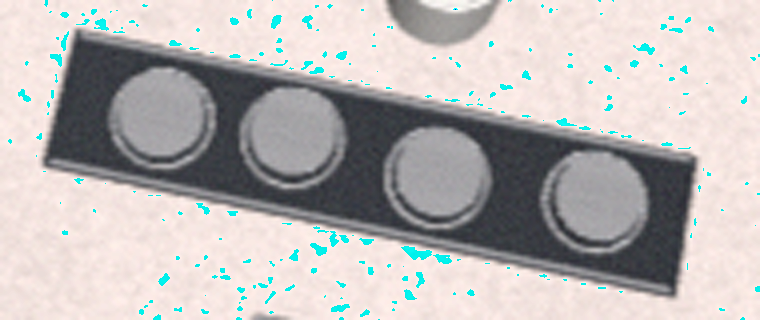

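Left to right the caps come out as a (548,94), d (536,5), b (509,-94) and c (494,-201). The measured heights of 22.9, 27.4, 24.5 and 25.9 match the given ones to about 0.6 mm, and the row spacing fits. I'll shut the fingers and go to the base-side rim of cap a.

Request:
jog_arm --travel '[[0.6, -1, 0], [0.6, -1, 0], [0.6, -1, 0], [0.6, -1, 0], [0.6, -1, 0], [0.6, -1, 0], [0.6, -1, 0], [0.6, -1, 0], [0.6, -1, 0], [0.6, -1, 0]]' --dr '[[0, 0, 0.115], [0, 0, 0.115], [0, 0, 0.115], [0, 0, 0.115], [0, 0, 0.115], [0, 0, 0.115], [0, 0, 0.115], [0, 0, 0.115], [0, 0, 0.115], [0, 0, 0.115]]' --hand -1

```text
t: 1.1
ee_pos: [467.7, 178.7, 221.9]
orientation: [2.424, 1.996, -0.002]
ft_force: [0.4, 0.7, -0.0]
width: 11.4
```

Request:
jog_arm --travel '[[0.127, -0.2, 0], [0.127, -0.2, 0], [0.127, -0.2, -0.1], [0.127, -0.2, -0.2], [0.127, -0.2, -0.3], [0.127, -0.2, -0.38], [0.127, -0.2, -0.43], [0.127, -0.2, -0.46], [0.127, -0.2, -0.4675], [0.127, -0.2, -0.4675]]' --dr '[[0, 0, 0], [0, 0, 0], [0, 0, 0], [0, 0, 0], [0, 0, 0], [0, 0, 0], [0, 0, 0], [0, 0, 0], [0, 0, 0], [0, 0, 0]]'

```text
t: 2.1
ee_pos: [518.7, 98.7, 35.0]
orientation: [2.424, 1.996, -0.002]
ft_force: [-0.2, -0.2, 0.1]
width: 0.6
```

Request:
jog_arm --travel '[[0, 0, -0.015], [0, 0, -0.022], [0, 0, -0.024], [0, 0, -0.026], [0, 0, -0.028], [0, 0, -0.029], [0, 0, -0.03], [0, 0, -0.031], [0, 0, -0.031], [0, 0, -0.031]]' --dr '[[0, 0, 0], [0, 0, 0], [0, 0, 0], [0, 0, 0], [0, 0, 0], [0, 0, 0], [0, 0, 0], [0, 0, 0], [0, 0, 0], [0, 0, 0]]'

```text
t: 3.1
ee_pos: [518.9, 98.8, 23.6]
orientation: [2.424, 1.996, -0.001]
ft_force: [-3.0, 0.3, 12.0]
width: 0.7
```

Cap a is firm: z held at 23.6 under 12 N. Next is cap d.

Request:
jog_arm --travel '[[0, 0, 0.04], [-0.01, -0.1, 0.04], [-0.031, -0.222, 0.04], [-0.031, -0.222, 0.04], [-0.031, -0.222, 0.025], [-0.031, -0.222, 0.018], [-0.031, -0.222, 0.014], [-0.031, -0.222, 0.011], [-0.031, -0.222, 0.009], [-0.031, -0.222, 0.009]]' --dr '[[0, 0, 0], [0, 0, 0], [0, 0, 0], [0, 0, 0], [0, 0, 0], [0, 0, 0], [0, 0, 0], [0, 0, 0], [0, 0, 0], [0, 0, 0]]'

```text
t: 4.1
ee_pos: [506.4, 11.1, 28.0]
orientation: [2.423, 1.998, -0.002]
ft_force: [-4.0, 1.5, 13.9]
width: 0.5
```

Cap d is firm: 28.0 at 14 N. Next is cap b.

Request:
jog_arm --travel '[[0, 0, 0.03], [-0.03, -0.12, 0.03], [-0.067, -0.249, 0.03], [-0.067, -0.249, 0.03], [-0.067, -0.249, 0.012], [-0.067, -0.249, 0.002], [-0.067, -0.249, -0.004], [-0.067, -0.249, -0.007], [-0.067, -0.249, -0.009], [-0.067, -0.249, -0.009]]' --dr '[[0, 0, 0], [0, 0, 0], [0, 0, 0], [0, 0, 0], [0, 0, 0], [0, 0, 0], [0, 0, 0], [0, 0, 0], [0, 0, 0], [0, 0, 0]]'

```text
t: 5.1
ee_pos: [479.7, -87.3, 25.1]
orientation: [2.422, 2.0, -0.002]
ft_force: [-3.4, 2.3, 13.0]
width: 0.5
```

Cap b is firm: 25.1 at 13 N. Next is cap c, pressed gently and watched for dip.

Request:
jog_arm --travel '[[0, 0, 0.037], [-0.02, -0.12, 0.037], [-0.038, -0.24, 0.037], [-0.038, -0.27, 0.037], [-0.038, -0.27, 0.02], [-0.038, -0.27, 0.01], [-0.038, -0.27, 0.006], [-0.038, -0.27, 0.003], [-0.038, -0.27, 0.0], [-0.038, -0.27, 0.0]]' --dr '[[0, 0, 0], [0, 0, 0], [0, 0, 0], [0, 0, 0], [0, 0, 0], [0, 0, 0], [0, 0, 0], [0, 0, 0], [0, 0, 0], [0, 0, 0]]'

```text
t: 6.1
ee_pos: [464.5, -194.6, 24.9]
orientation: [2.421, 2.001, -0.002]
ft_force: [-0.5, -0.4, 0.9]
width: 0.6
```

Cap c rocks: it dipped 1.6 mm under 0.9 N. I'll lift, centre over it, then push straight down.

Request:
jog_arm --travel '[[0, 0, 0.025], [0, 0, 0.025], [0.03, -0.007, 0.025], [0.074, -0.016, 0.025], [0.074, -0.016, 0.025], [0.074, -0.016, 0.025], [0.074, -0.016, 0.016], [0.074, -0.016, 0.012], [0.074, -0.016, 0.01], [0.074, -0.016, 0.01]]' --dr '[[0, 0, 0], [0, 0, 0], [0, 0, 0], [0, 0, 0], [0, 0, 0], [0, 0, 0], [0, 0, 0], [0, 0, 0], [0, 0, 0], [0, 0, 0]]'

```text
t: 7.1
ee_pos: [493.7, -200.9, 28.7]
orientation: [-2.421, -2.001, 0.003]
ft_force: [0.3, -0.2, -0.3]
width: 0.4
```

Run:
```python
from h import *
im=imaging.get_image("side");cv2.imwrite("pics/s1.png",cv2.resize(im["pixels"][200:320,220:360,::-1],None,fx=5,fy=5,interpolation=cv2.INTER_CUBIC))
p=im["extrinsics"]@[494,-200.9,26.5,1];print(p[0]/p[2]*im["fx"]+im["cx"],p[1]/p[2]*im["fy"]+im["cy"])
```

```text
298.91824900662596 263.59527271909997
```

View pics/s1.png

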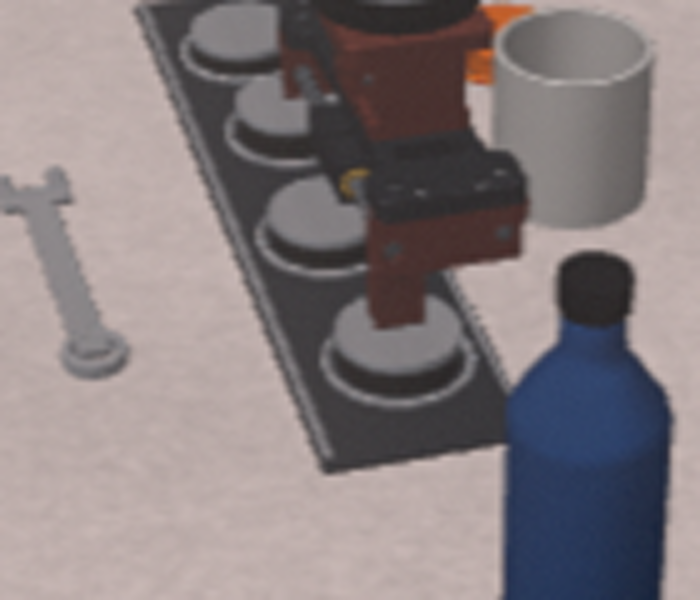

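The shut fingers stand just over the middle of cap c. In the crop the cap face is centred near (399,322) and the projected centre is (394,318). The side view agrees with the position, so I'll push.

Request:
jog_arm --travel '[[0, 0, -0.004], [0, 0, -0.007], [0, 0, -0.01], [0, 0, -0.013], [0, 0, -0.016], [0, 0, -0.018], [0, 0, -0.02], [0, 0, -0.021], [0, 0, -0.021], [0, 0, -0.021]]' --dr '[[0, 0, 0], [0, 0, 0], [0, 0, 0], [0, 0, 0], [0, 0, 0], [0, 0, 0], [0, 0, 0], [0, 0, 0], [0, 0, 0], [0, 0, 0]]'

```text
t: 8.15
ee_pos: [494.0, -201.0, 21.8]
orientation: [2.421, 2.001, -0.002]
ft_force: [-4.1, 1.0, 18.2]
width: 0.3
```

Request:
jog_arm --travel '[[0, 0, -0.003], [0, 0, -0.004], [0, 0, -0.004], [0, 0, -0.004], [0, 0, -0.004], [0, 0, -0.004], [0, 0, -0.004], [0, 0, -0.004], [0, 0, -0.004], [0, 0, -0.004]]' --dr '[[0, 0, 0], [0, 0, 0], [0, 0, 0], [0, 0, 0], [0, 0, 0], [0, 0, 0], [0, 0, 0], [0, 0, 0], [0, 0, 0], [0, 0, 0]]'

```text
t: 9.15
ee_pos: [494.0, -201.0, 21.7]
orientation: [2.421, 2.001, -0.002]
ft_force: [-4.7, 2.7, 20.6]
width: 0.8
```

It is on the stop: 21.7 at 20 N with no further travel. Now I'll press the rim to check that it no longer rocks.

Request:
jog_arm --travel '[[0, 0, 0.02], [0, 0, 0.03], [-0.04, 0.008, 0.03], [-0.074, 0.016, 0.03], [-0.074, 0.016, 0.02], [-0.074, 0.016, 0.01], [-0.074, 0.016, 0.004], [-0.074, 0.016, 0.001], [-0.074, 0.016, -0.0015], [-0.074, 0.016, -0.0015]]' --dr '[[0, 0, 0], [0, 0, 0], [0, 0, 0], [0, 0, 0], [0, 0, 0], [0, 0, 0], [0, 0, 0], [0, 0, 0], [0, 0, 0], [0, 0, 0]]'

```text
t: 10.15
ee_pos: [465.0, -194.8, 21.7]
orientation: [2.42, 2.001, -0.002]
ft_force: [-1.4, 0.7, 9.1]
width: 0.8
```

Request:
jog_arm --travel '[[0, 0, 0.05], [0, 0, 0.15], [0, 0, 0.25], [0, 0, 0.35], [0, 0, 0.45], [0, 0, 0.5], [-0.2, 0.2, 0.5], [-0.3, 0.4, 0.5], [-0.3, 0.6, 0.5], [-0.3, 0.8, 0.5]]' --dr '[[0, 0, 0], [0, 0, 0], [0, 0, 0], [0, 0, 0], [0, 0, 0], [0, 0, 0], [0, 0, 0], [0, 0, 0], [0, 0, 0], [0, 0, 0]]'

```text
t: 11.15
ee_pos: [373.8, -20.8, 221.8]
orientation: [2.422, 1.998, -0.001]
ft_force: [1.1, 0.3, -0.8]
width: 0.4
```

Run:
```python
from h import *
im=imaging.get_image("top");W=pts(im);W0=pts(dict(np.load("pics/top0.npz")))
for c in [(249.5,208),(282.3,212.6),(318.8,222.8),(358.6,228.8)]:
    u,v=map(round,c);s=np.s_[v-7:v+8,u-7:u+8]
    print(np.median(W0[s][...,2]).round(1),np.median(W[s][...,2]).round(1))
    P=W[s].reshape(-1,3);print(np.linalg.lstsq(np.c_[P[:,:2]-P[:,:2].mean(0),np.ones(len(P))],P[:,2],rcond=None)[0].round(3))
cv2.imwrite("pics/t2.png",im["pixels"][:,:,::-1])
```

```text
23.1 23.1
[-2.2000e-02 -9.0000e-03  2.3068e+01]
27.2 555.6
[-3.8830e+00  8.6000e-02  3.6674e+02]
24.7 566.7
[-7.08000e-01  6.80000e-02  5.65315e+02]
26.1 20.3
[-2.038  1.987 25.92 ]
```

View pics/t2.png

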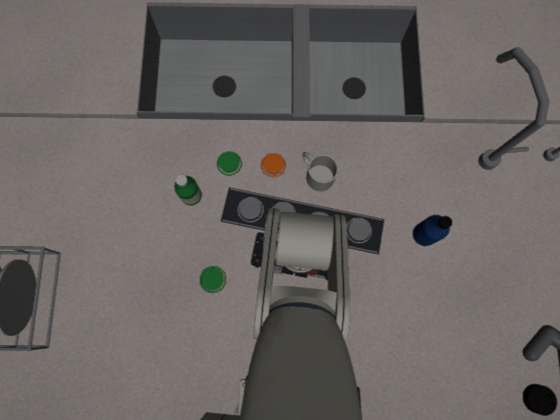

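The top view shows cap c at (358,230), now about 5 mm lower. The soap, flask and mug have not moved. The arm is clear of everything, though it hides the spanner and the two middle caps.

```bash
python3 -c "
from workcell import ticket;print(ticket.close_job())"
```

```text
the job is handed in; nothing more can be done
None
```

The loose cap was cap c, at the right end of the row as the top camera sees it. It is now pushed fully home, and I've handed the job in at about 11 s of the 42 s allowed.

- **Finding it:** I pressed the rims in order a, d, b, c. Caps a, d and b held firm at their stated heights under 12 to 14 N. Cap c dipped 1.6 mm under 0.9 N.
- **Pushing it home:** I pushed cap c at its middle until it stopped at 21.7 mm, against 21.5 mm expected, with 18 to 21 N on it. That peak is slightly over the 12 to 20 N you gave, because I held the push a second time to be sure it was seated.
- **Last checks:** Pressing cap c's rim again at 9 N gave 21.7 mm, so it no longer rocks. The top camera's depth reading fell from 26.1 to 20.3 mm. That is 5.8 mm rather than 5, and depth readings are noisy to a few millimetres.
- **What failed:** The arm partly blocked the last picture, so the tilt fit on cap c was unusable. Its levelness rests on the rim press, made on one side only.
- **Bystanders:** The soap, flask and mug are visibly unmoved. The spanner was hidden in that last picture, but the tool stayed at least 20 mm above the counter and never went down near it.

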